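Sort the clip covers and snap the good one onto the grinder

ROBOT

A 6-joint arm with a two-finger parallel gripper is mounted at the origin on the work surface. World frame = base frame: x ahead of the robot, y to its left, z up, the work surface at z = 0. Lengths are in mm, angles in rad, forces in N, time in s.
With the tool pointing down it reaches from about 325 to 900 mm from the base axis. Payload 3.5 kg.
Tool frame: the origin (TCP) lies at the very end of the fingers, on their centre line; the grasp point (between the pads) lies 19 mm behind it; z points along the fingers, y is the direction in which the jaws open and shut (so a half turn about z gives the same grasp; the last joint's range is limited). The gripper opens to 85 mm and grips with 20 to 120 N. Pads are 22 mm wide; open, the fingers measure 114 mm over their backs; the gripper's body (76 mm by 85 mm) begins 54 mm behind the grasp point. The pads swing forward as they close: fully open they stand 13 mm farther back than shut.
Start: joints at [-1.258, 0.276, -0.026, 1.268, 0, 1.467], TCP at [252.439, -571.748, 231.313] pointing down, gripper open.
Joint ranges: [-3.12, 3.12], [-0.85, 1.88], [-1.08, 1.24], [-1.95, 2.15], [-1.57, 1.53], [-3.14, 3.14]. Speed limits (rad/s): [2.57, 2.57, 3.14, 3.14, 3.14, 3.14].

INTERFACE

Orientations are given as a unit quaternion [w, x, y, z].
In Python, from station import ctrl, eyes, job gives the robot as it stands.
- The arm moves only by the shell command python3 -m creep 'ROWS' [OPENING] [FORCE]. ROWS is JSON, a list of rows, each an object of numbers: "dx", "dy", "dz": the shift along the tool's x, y, z in mm; "ax", "ay", "az": the turn, a rotation vector about the tool's x, y, z in degrees. In form: [{"dx": .., "dy": .., "dz": .., "ax": .., "ay": .., "az": ..}, ...]. A call has 1 to 8 rows; each row shifts and turns the commanded pose from where the row before left it, along the tool's axes as they then stand; what a row does not reach is not made up. A row lasts 1/10 s, in which the tool goes at most 50 mm and 8.59 degrees, less where a joint would pass 70% of its speed; a pose out of reach is approached as far as the arm can. A call with a gripper value outside its range is refused whole. OPENING is the opening, from -1 (shut) to 1 (fully open), so that 0 is half open, set as the call begins (- or left out, the last holds). The fingers move at their own pace and stop on an object; FORCE is the grip in N (left out, the last holds). Time passes only in rows, so rows that do not move let the fingers close. It gives the time, the measured TCP pose, the force and the opening at its end, in the units of the state.
- ctrl.state(): the state, without advancing time (a new reading comes with each control period).
- eyes.read_camera(name): name is "scene" or "top" or "wrist"; returns a dict with "image" (400x640x3 uint8, red, green, blue), "camera_matrix" (3x3 intrinsics, pixels), "eye" and "attitude" of the camera in the world. Camera axes: x right, y up, looking along -z (the intrinsics and any distortion apply to the point x, -y, -z); pixel columns grow to the right and rows downward; lengths in mm; the calibration is good to about 2 mm. A picture is of the moment at which its call begins. There is no depth.
- job.close_job(): hands the job in, once; it reports no verdict.
The state is a dict: "time": time; "joint_pos": joint angles; "joint_velocities": joint speeds; "joint_torque": joint torques, N m; "position": TCP position; "orientation": TCP orientation; "force": force on the tool from outside, world axes, zero at the start; "moment": the same for the moment, N m; "gripper_width": opening from 0.0 (shut) to 1.0 (fully open).
Only numpy, scipy, OpenCV 4.12 (cv2) and the standard library are available. Lean on these libraries where they do the work, as an engineer would, in place of code of your own. Each camera call takes 0.05 s, during which the arm holds its last target. There are 200 camera calls.

TASK

Two clip covers for the gem grinder's gear case have been inspected: put the red-tagged one upright into the red reject nest and let go of it. Then set the green-tagged one into the opening on top of the grinder's gear case and press it down until it snaps in and sits fully home, and finish while still pressing down on it with a steady push of about 10 N; do not let go of it. Leave the glass of sticks, the paste tin and the oil bottle alone.

Things in the scene. Friction and masses are not known exactly. Their poses are not given: they have to be found in the camera images.
- cover_green: grey clip cover, green tags on rib top and rim ends, ~90 g. Origin: centre of underside; x long, y across, z up; half turn alike. Plug z 0-22 mm: 54 long (46 below z 8), 24 wide, sloped snap ridge on each long side, 33 wide over both at z 8. Rim plate 84 x 56, z 22-27. Grip rib 38 long (x), 14 wide (y), z 27-61: pinch across y from above. Starts upright on the bench.
- cover_red: grey clip cover, red tags on rib top and rim ends, ~90 g. Origin: centre of underside; x long, y across, z up; half turn alike. Plug z 0-22 mm: 54 long (46 below z 8), 24 wide, sloped snap ridge on each long side, 33 wide over both at z 8. Rim plate 84 x 56, z 22-27. Grip rib 38 long (x), 14 wide (y), z 27-61: pinch across y from above. Starts upright on the bench.
- cover_green_rim (a point): centre of the underside of the green cover's rim plate, 22 mm above the cover's origin; axes as the cover's. It meets seat when the cover is fully home.
- seat (a point): centre of the opening in the flat top of the grinder's fixed dark gear case, level with that top, 100 mm above the bench; x along the opening's 59 mm length, y across its 37 mm width, z up. 32 mm deep (the plug goes 22 mm in). The cover goes in with its x along this x, either way round. The case is 120 mm (x) by 96 mm (y).
- wheel (a point): centre of the aluminium grinding wheel, 148 mm across and 28 mm thick, 80 mm above the bench, 164 mm from the opening's centre towards the seat's +y; its axis is that y. A shaft joins it to the case, a crank stands beyond it, lower than its top. All fixed.
- catch_left (a joint): sprung brass catch roller, 8 mm thick, 26 mm long, in the opening's +y wall, axis 7.8 mm below the case top; m: 0 = out (stands 5.5 mm into the opening), up to 0.006 pushed back. The cover's ridges meet the rollers about 13 mm before home; the push rises to 10-14 N, drops suddenly about 8 mm before home, the rollers pull the cover down and return to 0, then the rim meets the hard top.
- catch_right (a joint): the same catch in the opening's -y wall; m, 0 = out, up to 0.006 as it is pushed back. Both catches then hold the cover down.
- nest_floor (a point): centre of the inner floor of the fixed red reject nest, 6 mm above the bench; open-topped steel pocket, inside 68 mm (x) by 48 mm (y), walls 6 mm thick, tops 19 mm above the bench, on a 110 x 90 mm red plate. z up. The plug stands inside, its x along this x, either way round; the rim plate overhangs the walls, 9 mm above them.
- stick_glass: glass tumbler 72 mm across, 100 mm tall, full of pink-tipped gem sticks up to 145 mm high; bystander. Origin: centre of its underside.
- paste_tin: flat round aluminium tin with green paste, 46 mm across, 20 mm tall; bystander. Origin: centre of its underside.
- oil_bottle: amber bottle 52 mm across, 120 mm tall; bystander. Origin: centre of its underside.
Things that resemble listed ones, but are neither listed nor needed, are in the scene too. What is meant by the part that bears nest_floor is not blue, and is the larger of those in its own colour.

How it is judged (in metres and radians):
On the way, in this order (a step that is already met when the one before it is completed fails the run):
1. the red-tagged cover stands in the reject nest, let go (horizontal distance between cover_red and nest_floor below 0.01 m and z of cover_red in the frame of nest_floor below 0.004 m and angle between cover_red's own z axis and vertical below 0.08 rad and contact force between the fingers and cover_red below 0.1 N), for 0.2 s.
2. the green-tagged cover is snapped fully home in the grinder (horizontal distance between cover_green_rim and seat below 0.005 m and z of cover_green_rim in the frame of seat between -0.004 and 0.002 m and angle between the z axis of cover_green and the z axis of seat, either way round below 0.05 rad and value of joint each of catch_left, catch_right below 0.002 m), for 0.1 s.
At the end, for the whole second after the job is handed in: Red cover let go in the reject nest (10 mm from its centre, 4 mm from its floor, tilt under 0.08 rad); green cover snapped home (5 mm sideways, 2 mm high, 0.05 rad square, both catches back under 2 mm) and still pressed onto the gear case with over 3 N for the last second (all of step 1 and all of step 2 and contact force between cover_green and grinder above 3 N and contact force between any of the fingers, the arm and cover_green above 1 N); the arm keeps its last pose, push and grip.
It fails at once if the glass of sticks is moved more than 30 mm (distance of stick_glass from where it was at the start of the episode above 0.03 m).
It fails at once if the paste tin is moved more than 30 mm (distance of paste_tin from where it was at the start of the episode above 0.03 m).
It fails at once if the oil bottle is moved more than 30 mm (distance of oil_bottle from where it was at the start of the episode above 0.03 m).
It also fails if it takes over 53 s, if anything falls off the work surface, if the arm or the gripper's body presses on something with over 40 N, if the wrist force passes 120 N, or if a joint passes its speed limit or range.

## Working session

There is one attempt and no reset: what is moved stays moved. The work goes in short steps, Python scripts to look and compute and a shell command to move; the robot and the scene stay as the last step left them, time stands still between calls to the robot, and variables do not carry over. Pictures are saved under pics/ and viewed, about 8 in all and at most 12, crops included, and the job is handed in when it is done.

```bash
ls; mkdir -p pics; cat > h.py <<'E'
import numpy as np, cv2
from scipy.spatial.transform import Rotation as R
from station import ctrl, eyes, job
def rot(q): return R.from_quat(q,scalar_first=True).as_matrix()
def cam(name,fn=None):
    c=eyes.read_camera(name)
    if fn: cv2.imwrite('pics/'+fn,cv2.cvtColor(c['image'],cv2.COLOR_RGB2BGR))
    return c
def att(c):
    a=np.array(c['attitude'],float)
    return rot(a) if a.size==4 else a.reshape(3,3)
def ray(c,uv,z):
    K=np.array(c['camera_matrix']); p=np.linalg.inv(K)@[uv[0],uv[1],1]
    d=att(c)@np.array([p[0],-p[1],-p[2]]); e=np.array(c['eye'])
    return e+d*(z-e[2])/d[2]
def proj(c,P):
    q=att(c).T@(np.array(P)-np.array(c['eye'])); K=np.array(c['camera_matrix'])
    v=K@np.array([q[0],-q[1],-q[2]]); return v[:2]/v[2]
E
python3 - <<'E'
from h import *
for n in('top','scene'):
    c=cam(n,n+'0.png'); print(n,[k for k in c],c['camera_matrix'],c['eye'],c['attitude'])
print(ctrl.state())
E
```

```text
pics
top ['image', 'camera_matrix', 'eye', 'attitude'] [[373.67305575   0.         318.86493609]
 [  0.         373.67305575 197.586687  ]
 [  0.           0.           1.        ]] [509.35440976 -27.02409488 915.18460734] [ 0.70623952  0.06121989 -0.05615624 -0.70308203]
scene ['image', 'camera_matrix', 'eye', 'attitude'] [[434.08658002   0.         322.00116714]
 [  0.         434.08658002 194.62270523]
 [  0.           0.           1.        ]] [1179.86064491  710.26486548 1001.14046166] [0.27965099 0.12304103 0.36268902 0.88040497]
{'time': 0.1, 'joint_pos': array([-1.25840875e+00,  2.77110606e-01, -2.77419892e-02,  1.26798147e+00,
       -1.59289020e-06,  1.46736863e+00]), 'joint_velocities': array([-7.82914850e-04, -1.13756515e-03,  2.55695134e-03, -3.95303567e-05,
       -6.67988836e-04, -1.50695982e-03]), 'joint_torque': array([-1.58310550e-04, -4.46708250e+01,  2.96128750e+01,  8.42477486e-03,
       -1.11370671e-04,  4.87398665e-06]), 'position': array([ 252.21928978, -571.08675558,  230.23899853]), 'orientation': array([-1.01323170e-03,  9.78464439e-01,  2.06412944e-01, -1.07050092e-04]), 'force': array([ 0.58223746, -0.38445712,  0.77018259]), 'moment': array([ 0.0012914 ,  0.03029341, -0.04921674]), 'gripper_width': 0.9996481554879806}
```

View pics/top0.png

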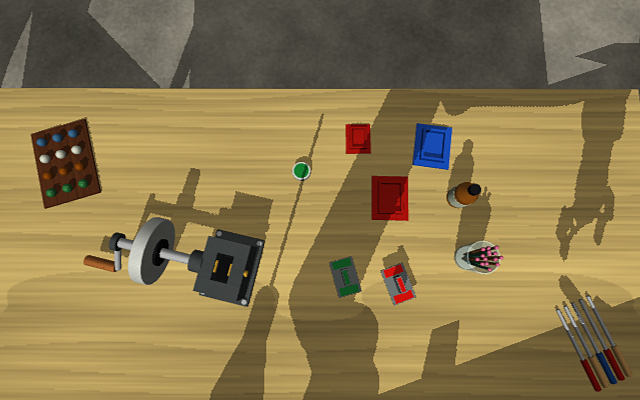

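View pics/scene0.png

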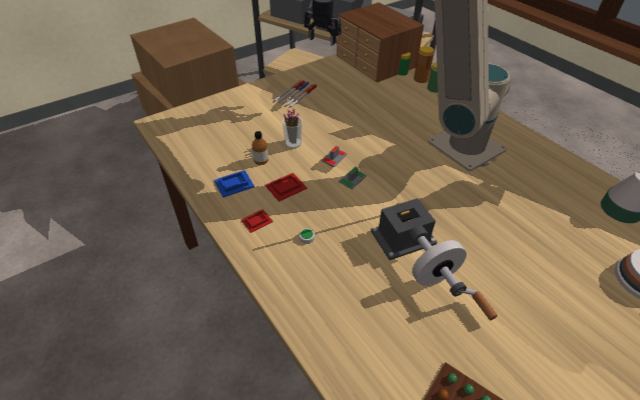

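The top view shows the large red nest at (390,198), the small red decoy at (358,138), a blue decoy at (432,145), the green cover at (345,277), the red cover at (398,283), and the gear case opening near (222,268).

```bash
cat > m.py <<'E'
from h import *
c=cam('top'); im=c['image']; hsv=cv2.cvtColor(im,cv2.COLOR_RGB2HSV)
H,S,V=cv2.split(hsv)
red=(((H<6)|(H>174))&(S>150)&(V>60)).astype('uint8'); gr=((H>45)&(H<90)&(S>100)&(V>40)).astype('uint8')
for nm,m in(('red',red),('green',gr)):
    n,l,s,ce=cv2.connectedComponentsWithStats(m)
    for i in range(1,n):
        if s[i,4]>25 and 280<ce[i][0]<500 and ce[i][1]>100:
            z={True:27,False:6}[ce[i][1]>230]
            pts=np.argwhere(l==i)[:,::-1].astype(np.float32)
            w=np.array([ray(c,p,z)[:2] for p in pts],np.float32)
            r=cv2.minAreaRect(w); print(nm,s[i],ce[i].round(1),'z',z,np.round(r[0],1),np.round(r[1],1),round(r[2],1))
vis=cv2.cvtColor(im,cv2.COLOR_RGB2BGR)
a=cv2.resize(vis[220:310,180:280],None,fx=6,fy=6,interpolation=cv2.INTER_CUBIC)
cv2.imwrite('pics/case.png',np.clip(a.astype(float)*1.8,0,255).astype('uint8'))
b=cv2.resize(vis[165:310,325:425],None,fx=4,fy=4,interpolation=cv2.INTER_CUBIC)
cv2.imwrite('pics/cov.png',b)
E
python3 m.py
```

```text
red [346 124  25  30 703] [357.5 138.3] z 6 [ 814.2 -118.2] [76.5 60.9] 0.1
red [ 372  176   36   45 1536] [389.4 197.7] z 6 [ 663.  -194.2] [ 86.9 109.5] 88.6
red [383 264  21  14 150] [392.9 270.7] z 27 [ 486.2 -193.7] [17.8 43.7] 20.3
red [397 277   9  15  63] [401.1 284.4] z 27 [ 455.4 -211.8] [32.6  9.8] 19.5
red [394 290  20  14 147] [403.1 296.7] z 27 [ 427.9 -215.6] [17.7 43.6] 20.6
green [294 163  15  15 169] [300.9 170.1] z 6 [731.6  24.9] [33.8 36.4] 64.8
green [332 258  20  12 151] [341.2 263.4] z 27 [502.6 -73.3] [18.2 44. ] 15.3
green [342 270   8  15  71] [345.6 277.2] z 27 [471.  -83.2] [33.1 11.2] 15.9
green [339 284  20  12 156] [348.6 289.6] z 27 [442.8 -90.2] [18.2 43.9] 15.8
```

View pics/case.png

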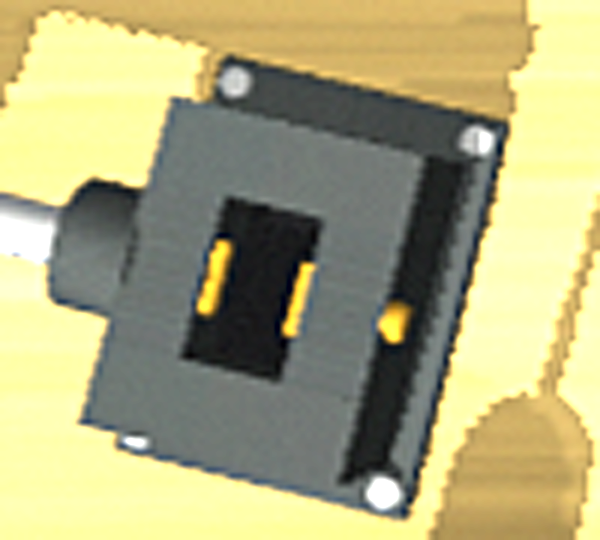

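View pics/cov.png

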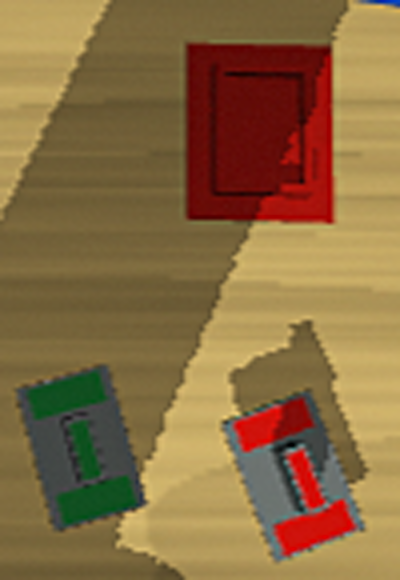

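Red cover: centre (457,-205), yaw 20.6°. Green cover: centre (473,-82), yaw 15.8°. The rib tops, cast at z = 61, agree with the rims. The nest centre is about (663,-194), with its x along world x. Next I work out the opening and the deltas.

```bash
cat >> h.py <<'E'
def plan(x,y,z,yaw,turn_first=True):
    "tool-axis shift to world target (tool down); yaw = tool x heading deg"
    s=ctrl.state(); M=rot(s['orientation']); d=np.array([x,y,z])-s['position']
    t=np.radians(yaw); G=np.array([[np.cos(t),np.sin(t),0],[np.sin(t),-np.cos(t),0],[0,0,-1]]).T
    print('t',round(s['time'],2),'pos',s['position'].round(1),'shift(tool)',(M.T@d).round(1),'turn',np.degrees(R.from_matrix(M.T@G).as_rotvec()).round(2),'shift after turn',(G.T@d).round(1),'F',s['force'].round(1),'w',round(s['gripper_width'],3))
E
cat > op.py <<'E'
from h import *
c=cam('top')
f=lambda L,z:np.array([ray(c,((u+.5)/6-.5+180,(v+.5)/6-.5+220),z) for u,v in L])
o=f([(225,197),(323,217),(280,380),(182,358)],100); k=f([(172,97),(425,157),(345,483),(82,420)],100)
for q in(o,k):
    e=[np.linalg.norm(q[i]-q[i-1]).round(1) for i in range(4)]
    print(q.mean(0).round(1),e,[np.degrees(np.arctan2(*(q[a]-q[b])[[1,0]])).round(1) for a,b in((0,3),(1,2))],[np.degrees(np.arctan2(*(q[a]-q[b])[[1,0]])).round(1)-90 for a,b in((0,1),(3,2))])
for n,z in(('glass',0),): print(ray(c,(480,257),100),ray(c,(465,195),60))
plan(457,-205,200,20.6)
E
python3 op.py
```

```text
[492.9 187.2 100. ] [np.float64(58.2), np.float64(36.4), np.float64(58.8), np.float64(36.1)] [np.float64(-12.4), np.float64(-12.6)] [np.float64(-11.0), np.float64(-11.900000000000006)]
[493.  185.9 100. ] [np.float64(117.3), np.float64(95.2), np.float64(116.9), np.float64(96.7)] [np.float64(-12.7), np.float64(-12.0)] [np.float64(-12.900000000000006), np.float64(-12.599999999999994)]
[ 518.00377868 -367.66293533  100.        ] [ 660.18680868 -359.09808368   60.        ]
t 0.2 pos [ 252.3 -571.3  230.6] shift(tool) [ 335.2 -252.3   31. ] turn [-0.08 -0.01  3.22] shift after turn [ 320.5 -270.8   30.6] F [ 0.9 -0.7  0.7] w 0.997
```

```bash
python3 -m creep '[{"dx":37,"dy":-28,"az":0.4},{"dx":37,"dy":-28.2,"az":0.4},{"dx":37,"dy":-28.4,"az":0.4},{"dx":37,"dy":-28.7,"az":0.4},{"dx":37,"dy":-28.9,"az":0.4},{"dx":37,"dy":-29.2,"az":0.4},{"dx":37,"dy":-29.4,"az":0.4},{"dx":37,"dy":-29.7,"az":0.4}]'
python3 - <<'E'
from h import *
plan(457,-205,190,20.6)
E
```

```text
t 0.2 pos [ 252.3 -571.3  230.6] shift(tool) [ 335.2 -252.3   41. ] turn [-0.08 -0.01  3.22] shift after turn [ 320.5 -270.8   40.6] F [ 0.9 -0.7  0.7] w 0.997schema error: expected keys dx, dy, dz, ax, ay, az
```

All six keys are required.

```bash
python3 -m creep '[{"dx":37,"dy":-28,"dz":0,"ax":0,"ay":0,"az":0.4},{"dx":37,"dy":-28.2,"dz":0,"ax":0,"ay":0,"az":0.4},{"dx":37,"dy":-28.4,"dz":0,"ax":0,"ay":0,"az":0.4},{"dx":37,"dy":-28.7,"dz":0,"ax":0,"ay":0,"az":0.4},{"dx":37,"dy":-28.9,"dz":0,"ax":0,"ay":0,"az":0.4},{"dx":37,"dy":-29.2,"dz":0,"ax":0,"ay":0,"az":0.4},{"dx":37,"dy":-29.4,"dz":0,"ax":0,"ay":0,"az":0.4},{"dx":37,"dy":-29.7,"dz":0,"ax":0,"ay":0,"az":0.4}]' 
python3 - <<'E'
from h import *
plan(457,-205,190,20.6)
E
```

```text
time: 1.0
position: [438.7, -244.0, 231.3]
orientation: [0.0, 0.984, 0.179, 0.0]
force: [2.0, -0.9, -0.6]
gripper_width: 1.002
t 1.0 pos [ 438.7 -244.   231.3] shift(tool) [ 30.8 -30.1  41.3] turn [ 0.01 -0.01 -0.01] shift after turn [ 30.9 -30.1  41.3] F [ 2.  -0.9 -0.6] w 1.002
```

```bash
python3 -m creep '[{"dx":16,"dy":-15,"dz":20,"ax":0,"ay":0,"az":0},{"dx":15,"dy":-15,"dz":21,"ax":0,"ay":0,"az":0},{"dx":0,"dy":0,"dz":0,"ax":0,"ay":0,"az":0}]' 0.2
python3 - <<'E'
from h import *
c=cam('wrist','w1.png'); print(c['eye'],c['attitude'])
for z,p in((61,(457,-204.7)),(27,(457,-204.7))): print(proj(c,[*p,z]))
hsv=cv2.cvtColor(c['image'],cv2.COLOR_RGB2HSV); H,S,V=cv2.split(hsv)
m=(((H<6)|(H>174))&(S>150)&(V>60)).astype('uint8')
n,l,s,ce=cv2.connectedComponentsWithStats(m)
for i in range(1,n):
    if s[i,4]>150:
        pts=np.argwhere(l==i)[:,::-1]
        for z in(27,61):
            r=cv2.minAreaRect(np.array([ray(c,p,z)[:2] for p in pts],np.float32)); print(s[i],z,np.round(r[0],1),np.round(r[1],1),round(r[2],1))
plan(457,-205,31,20.6)
E
```

```text
time: 1.3
position: [455.0, -203.3, 187.3]
orientation: [-0.002, 0.984, 0.181, -0.002]
force: [-1.3, 1.6, -0.2]
gripper_width: 0.599
[ 523.27922039 -179.13547226  329.10000674] [ 0.81490113 -0.11670026  0.08313255 -0.56161034]
[323.41016818 199.21394041]
[323.37654477 189.23556358]
[ 358    0   84   32 1378] 27 [ 604.5 -209.9] [21.2 62.8] 20.8
[ 358    0   84   32 1378] 61 [ 595.4 -206.5] [18.9 55.7] 20.8
[ 301  142   52   22 1096] 27 [ 487.7 -195.8] [17.7 43.5] 20.8
[ 301  142   52   22 1096] 61 [ 491.7 -193.9] [15.7 38.6] 20.8
[320 178  13  40 511] 27 [ 450.6 -209.7] [35.4 10.7] 20.9
[320 178  13  40 511] 61 [ 458.8 -206.2] [31.4  9.5] 20.9
[301 212  50  20 791] 27 [ 429.9 -217.1] [18. 44.] 20.9
[301 212  50  20 791] 61 [ 440.4 -212.9] [15.9 39. ] 20.9
t 1.35 pos [ 455.5 -205.1  188.8] shift(tool) [  1.8   0.8 157.8] turn [-0.16  0.15  0.16] shift after turn [  1.4   0.4 157.8] F [-0.4 -0.5  0.1] w 0.601
```

View pics/w1.png

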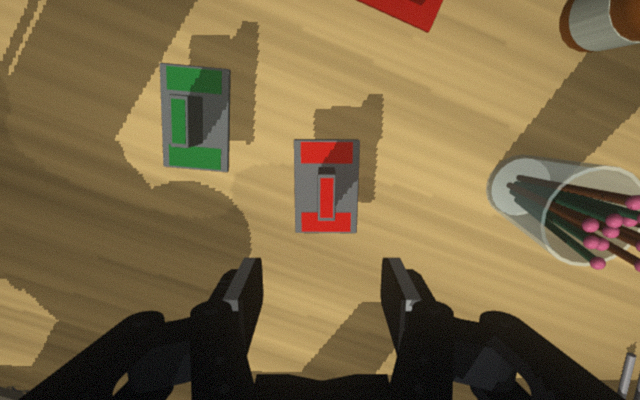

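The wrist view has the red cover at (326,187), squarely between the fingers and at yaw 20.8°. The wrist fix is (458.8,-206.3), within 2 mm of the top one. I descend and grip.

```bash
python3 -m creep '[{"dx":2.5,"dy":1,"dz":40,"ax":0,"ay":0,"az":0},{"dx":0,"dy":0,"dz":40,"ax":0,"ay":0,"az":0},{"dx":0,"dy":0,"dz":40,"ax":0,"ay":0,"az":0},{"dx":0,"dy":0,"dz":27,"ax":0,"ay":0,"az":0},{"dx":0,"dy":0,"dz":10,"ax":0,"ay":0,"az":0},{"dx":0,"dy":0,"dz":0,"ax":0,"ay":0,"az":0}]' && python3 -m creep '[{"dx":0,"dy":0,"dz":0,"ax":0,"ay":0,"az":0},{"dx":0,"dy":0,"dz":0,"ax":0,"ay":0,"az":0},{"dx":0,"dy":0,"dz":0,"ax":0,"ay":0,"az":0},{"dx":0,"dy":0,"dz":0,"ax":0,"ay":0,"az":0},{"dx":0,"dy":0,"dz":0,"ax":0,"ay":0,"az":0}]' -1 50
python3 - <<'E'
from h import *
plan(457,-205,31,20.6)
plan(663,-194,130,-1.4)
E
```

```text
time: 1.95
position: [458.6, -207.5, 32.8]
orientation: [-0.001, 0.984, 0.178, -0.001]
force: [0.2, -0.6, -0.6]
gripper_width: 0.599
time: 2.45
position: [460.6, -207.7, 34.8]
orientation: [0.001, 0.984, 0.179, 0.001]
force: [-0.7, -0.3, 5.3]
gripper_width: 0.153
t 2.45 pos [ 460.6 -207.7   34.8] shift(tool) [-2.4 -3.8  3.8] turn [ 0.15 -0.09  0.03] shift after turn [-2.4 -3.8  3.8] F [-0.7 -0.3  5.3] w 0.153
t 2.45 pos [ 460.6 -207.7   34.8] shift(tool) [194.4  58.8 -94.7] turn [ 0.13 -0.12 22.03] shift after turn [202.  -18.6 -95.2] F [-0.7 -0.3  5.3] w 0.153
```

```bash
python3 -m creep '[{"dx":0,"dy":0,"dz":-15,"ax":0,"ay":0,"az":0},{"dx":0,"dy":0,"dz":-25,"ax":0,"ay":0,"az":7.3},{"dx":0,"dy":0,"dz":-25,"ax":0,"ay":0,"az":7.4},{"dx":0,"dy":0,"dz":-10,"ax":0,"ay":0,"az":7.3},{"dx":40,"dy":-4,"dz":0,"ax":0,"ay":0,"az":0},{"dx":40,"dy":-4,"dz":0,"ax":0,"ay":0,"az":0},{"dx":40,"dy":-4,"dz":0,"ax":0,"ay":0,"az":0},{"dx":40,"dy":-3,"dz":0,"ax":0,"ay":0,"az":0}]' && python3 -m creep '[{"dx":30,"dy":-3,"dz":0,"ax":0,"ay":0,"az":0},{"dx":10,"dy":-1,"dz":0,"ax":0,"ay":0,"az":0},{"dx":0,"dy":0,"dz":0,"ax":0,"ay":0,"az":0},{"dx":0,"dy":0,"dz":0,"ax":0,"ay":0,"az":0}]'
python3 - <<'E'
from h import *
plan(663,-194,130,-1.4)
c=cam('wrist','w2.png'); t=cam('top','t2.png')
hsv=cv2.cvtColor(t['image'],cv2.COLOR_RGB2HSV); H,S,V=cv2.split(hsv)
print(proj(c,[663,-194,6]),proj(t,[663,-194,6]))
vis=np.hstack([cv2.cvtColor(c['image'],cv2.COLOR_RGB2BGR)[:400,120:520],cv2.resize(cv2.cvtColor(t['image'],cv2.COLOR_RGB2BGR)[120:220,340:440],(400,400))])
cv2.imwrite('pics/w2t2.png',vis)
E
```

```text
time: 3.25
position: [620.7, -195.1, 108.1]
orientation: [-0.0, 1.0, -0.012, -0.0]
force: [0.2, -1.0, -0.4]
gripper_width: 0.154
time: 3.65
position: [658.1, -192.3, 107.7]
orientation: [-0.0, 1.0, -0.012, -0.001]
force: [0.1, 0.2, -1.5]
gripper_width: 0.154
t 3.65 pos [ 658.1 -192.3  107.7] shift(tool) [  4.9   1.5 -22.3] turn [-0.03  0.15  0.02] shift after turn [  4.9   1.5 -22.3] F [ 0.1  0.2 -1.5] w 0.154
[322.62904695 203.93789026] [389.43472106 197.39555864]
```

View pics/w2t2.png

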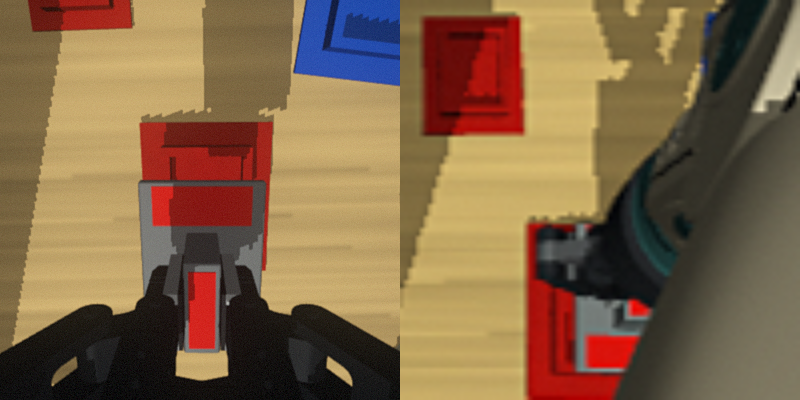

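The cover is held square, above and parallel to the large red nest. I centre it and lower it.

```bash
python3 -m creep '[{"dx":4,"dy":1,"dz":20,"ax":0,"ay":0,"az":0},{"dx":0,"dy":0,"dz":25,"ax":0,"ay":0,"az":0},{"dx":0,"dy":0,"dz":15,"ax":0,"ay":0,"az":0},{"dx":0,"dy":0,"dz":5,"ax":0,"ay":0,"az":0},{"dx":0,"dy":0,"dz":2,"ax":0,"ay":0,"az":0},{"dx":0,"dy":0,"dz":2,"ax":0,"ay":0,"az":0},{"dx":0,"dy":0,"dz":0,"ax":0,"ay":0,"az":0}]'; python3 - <<'E'
from h import *
plan(663,-194,37,-1.4)
c=cam('wrist','w3.png')
hsv=cv2.cvtColor(c['image'],cv2.COLOR_RGB2HSV); H,S,V=cv2.split(hsv)
print(proj(c,[718,-194,4]),proj(c,[663,-194,67]))
m=(((H<6)|(H>174))&(S>150)&(V>60)).astype('uint8')
n,l,s,ce=cv2.connectedComponentsWithStats(m)
for i in range(1,n):
    if s[i,4]>150: print(s[i],ce[i].round(1),ray(c,ce[i],67).round(1),ray(c,ce[i],33).round(1))
E
```

```text
time: 4.45
position: [664.3, -194.1, 40.9]
orientation: [0.0, 1.0, -0.012, 0.001]
force: [-1.3, 0.4, 2.0]
gripper_width: 0.152
t 4.45 pos [ 664.3 -194.1   40.9] shift(tool) [-1.4 -0.1  3.9] turn [ 0.04 -0.1   0.02] shift after turn [-1.3 -0.1  3.9] F [-1.3  0.4  2. ] w 0.152
[317.20112465 144.8163712 ] [319.68813382 312.06561993]
[  81    0  141   18 2114] [148.2   7.2] [ 765.4 -146.6   67. ] [ 773.9 -132.    33. ]
[  235   141   179   173 12047] [327.7 196.8] [ 707.1 -197.8   67. ] [ 698.5 -198.3   33. ]
[ 271  186  102   40 3990] [321.7 205.5] [ 704.1 -195.7   67. ] [ 694.6 -195.6   33. ]
[ 308  272   28   77 2065] [321.5 309.3] [ 664.1 -194.7   67. ] [ 643.  -194.2   33. ]
```

```bash
python3 -m creep '[{"dx":0,"dy":0,"dz":1.5,"ax":0,"ay":0,"az":0},{"dx":0,"dy":0,"dz":1.5,"ax":0,"ay":0,"az":0},{"dx":0,"dy":0,"dz":0,"ax":0,"ay":0,"az":0}]'; python3 -c "
from h import *
plan(663,-194,37,-1.4)"
```

```text
time: 4.8
position: [664.4, -194.2, 40.8]
orientation: [0.001, 1.0, -0.012, 0.001]
force: [-7.5, 2.2, 16.6]
gripper_width: 0.154
t 4.8 pos [ 664.4 -194.2   40.8] shift(tool) [-1.4 -0.1  3.8] turn [ 0.07 -0.11  0.03] shift after turn [-1.4 -0.1  3.8] F [-7.5  2.2 16.6] w 0.154
```

Contact comes at TCP 34.8 mm above the nest floor, the same as at the grasp, so the plug is on the floor. I back off the push and release.

```bash
python3 -m creep '[{"dx":0,"dy":0,"dz":-1.5,"ax":0,"ay":0,"az":0},{"dx":0,"dy":0,"dz":-0.5,"ax":0,"ay":0,"az":0}]' && python3 -m creep '[{"dx":0,"dy":0,"dz":0,"ax":0,"ay":0,"az":0},{"dx":0,"dy":0,"dz":0,"ax":0,"ay":0,"az":0},{"dx":0,"dy":0,"dz":0,"ax":0,"ay":0,"az":0}]' 0.2 && python3 -m creep '[{"dx":0,"dy":0,"dz":-10,"ax":0,"ay":0,"az":0},{"dx":0,"dy":0,"dz":-25,"ax":0,"ay":0,"az":0},{"dx":0,"dy":0,"dz":-40,"ax":0,"ay":0,"az":0},{"dx":0,"dy":0,"dz":-45,"ax":0,"ay":0,"az":0},{"dx":0,"dy":0,"dz":-20,"ax":0,"ay":0,"az":0},{"dx":0,"dy":0,"dz":0,"ax":0,"ay":0,"az":0}]'
python3 - <<'E'
from h import *
c=cam('wrist','w4.png')
hsv=cv2.cvtColor(c['image'],cv2.COLOR_RGB2HSV); H,S,V=cv2.split(hsv)
g=cv2.cvtColor(c['image'],cv2.COLOR_RGB2BGR); cv2.imwrite('pics/w4.png',g)
m=(((H<6)|(H>174))&(S>150)&(V>60)).astype('uint8')
n,l,s,ce=cv2.connectedComponentsWithStats(m)
for i in range(1,n):
    if s[i,4]>150: print(s[i],ce[i].round(1),ray(c,ce[i],67).round(1),ray(c,ce[i],33).round(1))
plan(473,-82,190,15.8)
E
```

```text
time: 5.0
position: [664.4, -194.1, 40.8]
orientation: [0.001, 1.0, -0.012, 0.001]
force: [-3.4, 0.4, 5.9]
gripper_width: 0.154
time: 5.3
position: [664.0, -193.8, 38.3]
orientation: [0.0, 1.0, -0.012, 0.0]
force: [-0.4, 1.4, -0.2]
gripper_width: 0.604
time: 5.9
position: [667.0, -195.0, 184.3]
orientation: [0.002, 1.0, -0.012, 0.005]
force: [0.2, 0.6, -1.2]
gripper_width: 0.598
[ 185    0   81   63 4563] [225.9  30.5] [ 790.  -135.5   67. ] [ 796.8 -127.5   33. ]
[ 272  131  100  115 4546] [323.6 175. ] [ 691.1 -198.3   67. ] [ 685.  -198.5   33. ]
[ 294  153   53   22 1145] [320.  163.7] [ 699.6 -195.9   67. ] [ 694.6 -195.8   33. ]
[314 191  13  40 520] [320.  210.5] [ 663.8 -195.    67. ] [ 654.1 -194.8   33. ]
[296 225  50  19 786] [320.5 235. ] [ 644.  -194.9   67. ] [ 631.7 -194.6   33. ]
t 5.95 pos [ 665.4 -194.4  181.4] shift(tool) [-195.  -107.7   -9.8] turn [  0.15  -0.28 -17.17] shift after turn [-154.5 -160.5   -8.6] F [ 0.7  0.1 -0.5] w 0.6
```

View pics/w4.png

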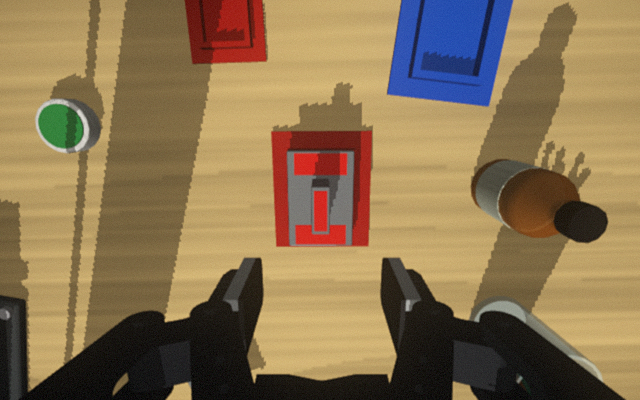

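Picture: the red cover stands upright in the nest at (320,200), released and centred to 2 mm. Now the green one.

```bash
python3 -m creep '[{"dx":0,"dy":0,"dz":0,"ax":0,"ay":0,"az":-8.5},{"dx":0,"dy":0,"dz":0,"ax":0,"ay":0,"az":-8.5},{"dx":-31,"dy":-32,"dz":0,"ax":0,"ay":0,"az":0},{"dx":-31,"dy":-32,"dz":0,"ax":0,"ay":0,"az":0},{"dx":-31,"dy":-32,"dz":0,"ax":0,"ay":0,"az":0},{"dx":-31,"dy":-32,"dz":0,"ax":0,"ay":0,"az":0},{"dx":-25,"dy":-26,"dz":0,"ax":0,"ay":0,"az":0},{"dx":-5,"dy":-6,"dz":0,"ax":0,"ay":0,"az":0}]' && python3 -m creep '[{"dx":0,"dy":0,"dz":0,"ax":0,"ay":0,"az":0}]'
python3 - <<'E'
from h import *
c=cam('wrist','w5.png')
hsv=cv2.cvtColor(c['image'],cv2.COLOR_RGB2HSV); H,S,V=cv2.split(hsv)
m=((H>45)&(H<90)&(S>100)&(V>40)).astype('uint8')
n,l,s,ce=cv2.connectedComponentsWithStats(m)
for i in range(1,n):
    if s[i,4]>150:
        pts=np.argwhere(l==i)[:,::-1]
        for z in(27,61):
            r=cv2.minAreaRect(np.array([ray(c,p,z)[:2] for p in pts],np.float32)); print(s[i],z,np.round(r[0],1),np.round(r[1],1),round(r[2],1))
plan(473,-82,31,15.8)
E
```

```text
time: 6.75
position: [466.4, -78.5, 175.6]
orientation: [-0.002, 0.991, 0.136, -0.004]
force: [0.7, -0.7, 0.2]
gripper_width: 0.598
time: 6.85
position: [470.2, -80.1, 176.9]
orientation: [-0.001, 0.991, 0.136, -0.001]
force: [0.4, 0.2, 0.7]
gripper_width: 0.603
[ 299  143   54   22 1158] 27 [504.2 -75.1] [17.1 43.6] 15.7
[ 299  143   54   22 1158] 61 [508.4 -73.5] [15.1 38.5] 15.7
[320 181  13  41 530] 27 [465.3 -86.5] [35.3 10.4] 15.7
[320 181  13  41 530] 61 [474.  -83.6] [31.1  9.2] 15.7
[300 216  51  19 782] 27 [444.6 -91.6] [16.5 43.5] 15.7
[300 216  51  19 782] 61 [455.7 -88.1] [14.6 38.4] 15.7
t 6.9 pos [472.  -81.  177.5] shift(tool) [  0.8   1.3 146.5] turn [-0.01  0.03 -0.16] shift after turn [  0.7   1.3 146.5] F [-0.   0.4 -0.5] w 0.601
```

```bash
python3 -m creep '[{"dx":1.2,"dy":2,"dz":40,"ax":0,"ay":0,"az":0},{"dx":0,"dy":0,"dz":40,"ax":0,"ay":0,"az":0},{"dx":0,"dy":0,"dz":40,"ax":0,"ay":0,"az":0},{"dx":0,"dy":0,"dz":20,"ax":0,"ay":0,"az":0},{"dx":0,"dy":0,"dz":6,"ax":0,"ay":0,"az":0},{"dx":0,"dy":0,"dz":0,"ax":0,"ay":0,"az":0}]' && python3 -m creep '[{"dx":0,"dy":0,"dz":0,"ax":0,"ay":0,"az":0},{"dx":0,"dy":0,"dz":0,"ax":0,"ay":0,"az":0},{"dx":0,"dy":0,"dz":0,"ax":0,"ay":0,"az":0},{"dx":0,"dy":0,"dz":0,"ax":0,"ay":0,"az":0},{"dx":0,"dy":0,"dz":0,"ax":0,"ay":0,"az":0}]' -1 80
python3 - <<'E'
from h import *
plan(493,187,34,-12.4)
print(ctrl.state()['joint_pos'])
E
```

```text
time: 7.5
position: [474.3, -83.2, 31.3]
orientation: [-0.0, 0.991, 0.136, -0.001]
force: [-0.4, -0.5, 0.4]
gripper_width: 0.601
time: 8.0
position: [475.6, -83.2, 33.7]
orientation: [0.001, 0.991, 0.136, 0.002]
force: [0.7, -0.4, 6.4]
gripper_width: 0.148
t 8.0 pos [475.6 -83.2  33.7] shift(tool) [  89.6 -255.5   -0.5] turn [ 0.06 -0.19 28.03] shift after turn [ -41.  -267.6   -0.3] F [ 0.7 -0.4  6.4] w 0.148
[-3.07180203e-01  2.22796902e-01 -5.65058777e-01  7.79537383e-01
  3.55274829e-05  2.56169547e+00]
```

A joint check shows that heading -12.4° needs joint 6 at 3.72 rad, out of range. So I turn the other way to 167.6° (the half turn is equivalent, and joint 6 comes to about 0.58). The turn is -152°, made in place while lifting.

```bash
python3 -m creep '[{"dx":0,"dy":0,"dz":-15,"ax":0,"ay":0,"az":0},{"dx":0,"dy":0,"dz":-25,"ax":0,"ay":0,"az":0},{"dx":0,"dy":0,"dz":-25,"ax":0,"ay":0,"az":-8},{"dx":0,"dy":0,"dz":-25,"ax":0,"ay":0,"az":-8},{"dx":0,"dy":0,"dz":-25,"ax":0,"ay":0,"az":-8},{"dx":0,"dy":0,"dz":-15,"ax":0,"ay":0,"az":-8},{"dx":0,"dy":0,"dz":0,"ax":0,"ay":0,"az":-8},{"dx":0,"dy":0,"dz":0,"ax":0,"ay":0,"az":-8}]' && python3 -m creep '[{"dx":0,"dy":0,"dz":0,"ax":0,"ay":0,"az":-8},{"dx":0,"dy":0,"dz":0,"ax":0,"ay":0,"az":-8},{"dx":0,"dy":0,"dz":0,"ax":0,"ay":0,"az":-8},{"dx":0,"dy":0,"dz":0,"ax":0,"ay":0,"az":-8},{"dx":0,"dy":0,"dz":0,"ax":0,"ay":0,"az":-8},{"dx":0,"dy":0,"dz":0,"ax":0,"ay":0,"az":-8},{"dx":0,"dy":0,"dz":0,"ax":0,"ay":0,"az":-8},{"dx":0,"dy":0,"dz":0,"ax":0,"ay":0,"az":-8}]' && python3 -m creep '[{"dx":0,"dy":0,"dz":0,"ax":0,"ay":0,"az":-8},{"dx":0,"dy":0,"dz":0,"ax":0,"ay":0,"az":-8},{"dx":0,"dy":0,"dz":0,"ax":0,"ay":0,"az":-8},{"dx":0,"dy":0,"dz":0,"ax":0,"ay":0,"az":-8},{"dx":0,"dy":0,"dz":0,"ax":0,"ay":0,"az":-8},{"dx":0,"dy":0,"dz":0,"ax":0,"ay":0,"az":0}]'
python3 - <<'E'
from h import *
plan(493,187,165,167.6)
print(ctrl.state()['joint_pos'])
E
```

```text
time: 8.8
position: [473.9, -82.7, 162.9]
orientation: [0.0, 0.848, 0.53, 0.0]
force: [-0.5, -0.2, -0.5]
gripper_width: 0.146
time: 9.6
position: [473.2, -82.5, 161.9]
orientation: [-0.001, 0.439, 0.899, -0.0]
force: [-0.5, -0.0, -0.9]
gripper_width: 0.15
time: 10.2
position: [473.3, -82.5, 161.9]
orientation: [-0.001, 0.108, 0.994, 0.0]
force: [-0.8, -0.4, -0.9]
gripper_width: 0.148
t 10.2 pos [473.3 -82.5 161.9] shift(tool) [ 38.6 267.5  -3. ] turn [ 0.   -0.06  0.01] shift after turn [ 38.6 267.5  -3.1] F [-0.8 -0.4 -0.9] w 0.148
[-3.07268132e-01  7.10931317e-02 -4.26337639e-01  1.07446487e+00
 -4.98869116e-05 -9.10515244e-02]
```

```bash
python3 -m creep '[{"dx":7,"dy":35,"dz":-3,"ax":0,"ay":0,"az":0},{"dx":7,"dy":40,"dz":0,"ax":0,"ay":0,"az":0},{"dx":7,"dy":40,"dz":0,"ax":0,"ay":0,"az":0},{"dx":7,"dy":40,"dz":0,"ax":0,"ay":0,"az":0},{"dx":6,"dy":30,"dz":0,"ax":0,"ay":0,"az":0},{"dx":5,"dy":10,"dz":0,"ax":0,"ay":0,"az":0},{"dx":0,"dy":0,"dz":0,"ax":0,"ay":0,"az":0},{"dx":0,"dy":0,"dz":0,"ax":0,"ay":0,"az":0}]'
python3 - <<'E'
from h import *
plan(493,187,165,167.6)
c=cam('wrist','w6.png'); np.save('w6.npy',c,allow_pickle=True)
print('TCP->',proj(c,ctrl.state()['position']), 'seat',proj(c,[493,187,100]))
E
```

```text
time: 11.0
position: [477.3, 115.4, 165.1]
orientation: [-0.0, 0.108, 0.994, -0.0]
force: [1.2, -0.8, -1.2]
gripper_width: 0.147
t 11.0 pos [477.3 115.4 165.1] shift(tool) [ 0.1 73.3  0. ] turn [-0.06 -0.02 -0.04] shift after turn [ 0.1 73.3  0.1] F [ 1.2 -0.8 -1.2] w 0.147
TCP-> [321.82803915 271.87104309] seat [441.68738195 223.88133691]
```

View pics/w6.png

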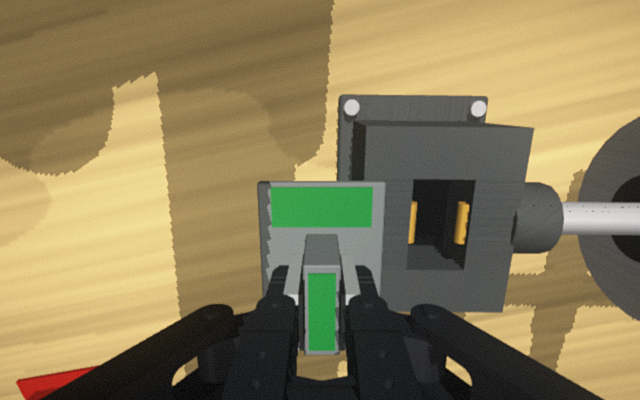

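The picture shows the cover held square. The opening's corners are near (413,181), (476,180), (464,269) and (406,269), and the brass rollers are at (412,222) and (461,222). I compare cover and opening in this one view.

```bash
python3 - <<'E'
from h import *
c=np.load('w6.npy',allow_pickle=True).item()
q=np.array([ray(c,p,100) for p in((413,180.5),(476,179.5),(464,269.5),(406,269.5))])
a=lambda v:np.degrees(np.arctan2(v[1],v[0]))
print('open',q.mean(0).round(1),[np.linalg.norm(q[i]-q[i-1]).round(1) for i in range(4)],a(q[3]-q[0]),a(q[2]-q[1]),a(q[0]-q[1])+90,a(q[3]-q[2])+90)
H,S,V=cv2.split(cv2.cvtColor(c['image'],cv2.COLOR_RGB2HSV))
m=((H>45)&(H<90)&(S>100)&(V>40)).astype('uint8'); n,l,s,ce=cv2.connectedComponentsWithStats(m)
for i in range(1,n):
    if s[i,4]>300:
        pts=np.argwhere(l==i)[:,::-1]
        for z in(157.6,191.6):
            r=cv2.minAreaRect(np.array([ray(c,p,z)[:2] for p in pts],np.float32)); print(s[i],z,np.round(r[0],1),np.round(r[1],1),round(r[2],1))
y=((H>15)&(H<32)&(S>150)&(V>90)).astype('uint8'); y[:200]=0;y[250:]=0;y[:,:400]=0;y[:,480:]=0
n,l,s,ce=cv2.connectedComponentsWithStats(y)
for i in range(1,n):
    if s[i,4]>30: print('roller',s[i],ce[i].round(1),ray(c,ce[i],93).round(1))
plan(493,187,165,167.6)
E
```

```text
open [494.4 185.5 100. ] [np.float64(57.9), np.float64(37.3), np.float64(58.5), np.float64(37.0)] -12.76556412348619 -13.010766268142337 -11.508947728359544 -12.398796770615093
[ 271  187  102   40 4028] 157.6 [450.5 120.7] [44.1 17.8] 77.6
[ 271  187  102   40 4028] 191.6 [441.2 122.9] [34.1 13.7] 77.6
[ 308  273   28   78 2085] 157.6 [502.2 109.4] [13.1 42.1] 78.1
[ 308  273   28   78 2085] 191.6 [481.  114.1] [10.1 32.5] 78.1
roller [409 201   8  43 221] [412.5 222.1] [490.6 171.   93. ]
roller [455 201  15  44 441] [461.5 222.4] [497.6 201.3  93. ]
t 11.05 pos [477.5 115.  165.2] shift(tool) [ 0.4 73.6  0.1] turn [-0.05 -0.01 -0.09] shift after turn [ 0.3 73.6  0.2] F [-0.8 -1.  -0.6] w 0.15
```

Cover and opening, measured relative to each other in the wrist view, agree with the absolute estimate to 1 mm: shift dx 0.6, dy 73.2. The yaw matches within 0.3°.

```bash
python3 -m creep '[{"dx":0.6,"dy":30,"dz":0,"ax":0,"ay":0,"az":0},{"dx":0,"dy":30,"dz":0,"ax":0,"ay":0,"az":0},{"dx":0,"dy":10.2,"dz":0,"ax":0,"ay":0,"az":0},{"dx":0,"dy":3,"dz":0,"ax":0,"ay":0,"az":0},{"dx":0,"dy":0,"dz":10,"ax":0,"ay":0,"az":0},{"dx":0,"dy":0,"dz":10,"ax":0,"ay":0,"az":0},{"dx":0,"dy":0,"dz":7,"ax":0,"ay":0,"az":0},{"dx":0,"dy":0,"dz":0,"ax":0,"ay":0,"az":0}]' && python3 -m creep '[{"dx":0,"dy":0,"dz":3,"ax":0,"ay":0,"az":0},{"dx":0,"dy":0,"dz":3,"ax":0,"ay":0,"az":0},{"dx":0,"dy":0,"dz":0,"ax":0,"ay":0,"az":0},{"dx":0,"dy":0,"dz":0,"ax":0,"ay":0,"az":0}]'
python3 - <<'E'
from h import *
plan(493,187,112,167.6)
c=cam('wrist','w7.png')
E
```

```text
time: 11.85
position: [491.0, 186.6, 136.3]
orientation: [-0.002, 0.108, 0.994, -0.001]
force: [0.4, -0.4, -1.5]
gripper_width: 0.148
time: 12.25
position: [492.9, 187.8, 132.4]
orientation: [0.0, 0.108, 0.994, 0.0]
force: [-0.1, -0.1, -0.0]
gripper_width: 0.149
t 12.25 pos [492.9 187.8 132.4] shift(tool) [-0.3 -0.7 20.4] turn [0.   0.01 0.03] shift after turn [-0.3 -0.7 20.4] F [-0.1 -0.1 -0. ] w 0.149
```

View pics/w7.png

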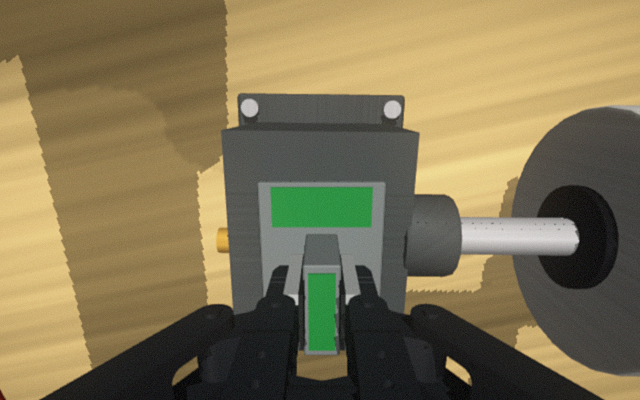

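The cover sits centred over the case (its rim spans columns 260-384, the case 226-413) with no contact force. I go down into the opening.

```bash
python3 -m creep '[{"dx":0,"dy":0,"dz":2,"ax":0,"ay":0,"az":0},{"dx":0,"dy":0,"dz":2,"ax":0,"ay":0,"az":0},{"dx":0,"dy":0,"dz":0,"ax":0,"ay":0,"az":0}]' && python3 -m creep '[{"dx":0,"dy":0,"dz":2,"ax":0,"ay":0,"az":0},{"dx":0,"dy":0,"dz":1,"ax":0,"ay":0,"az":0},{"dx":0,"dy":0,"dz":0,"ax":0,"ay":0,"az":0}]'
```

```text
time: 12.6
position: [492.5, 187.7, 128.0]
orientation: [-0.0, 0.108, 0.994, -0.0]
force: [0.1, 0.1, 0.0]
gripper_width: 0.149
time: 12.9
position: [492.7, 186.8, 125.3]
orientation: [0.0, 0.108, 0.994, -0.001]
force: [-1.9, -3.2, 0.6]
gripper_width: 0.146
```

```bash
python3 -m creep '[{"dx":0,"dy":-0.4,"dz":1.5,"ax":0,"ay":0,"az":0},{"dx":0,"dy":0,"dz":0,"ax":0,"ay":0,"az":0}]' && python3 -m creep '[{"dx":0,"dy":0,"dz":1,"ax":0,"ay":0,"az":0},{"dx":0,"dy":0,"dz":1,"ax":0,"ay":0,"az":0},{"dx":0,"dy":0,"dz":0,"ax":0,"ay":0,"az":0}]'
```

```text
time: 13.1
position: [493.0, 187.1, 124.2]
orientation: [0.0, 0.108, 0.994, -0.0]
force: [-0.4, -4.0, 3.8]
gripper_width: 0.147
time: 13.4
position: [493.4, 187.6, 122.8]
orientation: [0.001, 0.108, 0.994, 0.0]
force: [-2.1, -2.9, 6.6]
gripper_width: 0.144
```

```bash
python3 -m creep '[{"dx":0,"dy":-0.3,"dz":1,"ax":0,"ay":0,"az":0},{"dx":0,"dy":0,"dz":1,"ax":0,"ay":0,"az":0},{"dx":0,"dy":0,"dz":0,"ax":0,"ay":0,"az":0}]' && python3 -m creep '[{"dx":0,"dy":0,"dz":1,"ax":0,"ay":0,"az":0},{"dx":0,"dy":0,"dz":1,"ax":0,"ay":0,"az":0},{"dx":0,"dy":0,"dz":0,"ax":0,"ay":0,"az":0}]'
```

```text
time: 13.7
position: [493.5, 187.7, 121.6]
orientation: [0.001, 0.108, 0.994, 0.001]
force: [-2.7, -1.9, 11.7]
gripper_width: 0.145
time: 14.0
position: [493.6, 187.8, 120.2]
orientation: [0.001, 0.108, 0.994, 0.001]
force: [-4.3, -2.7, 13.9]
gripper_width: 0.148
```

```bash
python3 -m creep '[{"dx":0,"dy":0,"dz":1,"ax":0,"ay":0,"az":0},{"dx":0,"dy":0,"dz":0,"ax":0,"ay":0,"az":0}]' && python3 -m creep '[{"dx":0,"dy":0,"dz":1,"ax":0,"ay":0,"az":0},{"dx":0,"dy":0,"dz":0,"ax":0,"ay":0,"az":0}]'
```

```text
time: 14.2
position: [493.5, 187.7, 118.6]
orientation: [0.001, 0.108, 0.994, 0.001]
force: [-2.3, -2.1, 7.2]
gripper_width: 0.146
time: 14.4
position: [492.9, 187.2, 115.4]
orientation: [0.0, 0.108, 0.994, 0.0]
force: [1.8, -2.1, -6.2]
gripper_width: 0.15
```

The snap has passed: force went from 13.9 N to -6 N, so the rollers are pulling the cover down. I continue to the hard stop.

```bash
python3 -m creep '[{"dx":0,"dy":0,"dz":1,"ax":0,"ay":0,"az":0},{"dx":0,"dy":0,"dz":1,"ax":0,"ay":0,"az":0},{"dx":0,"dy":0,"dz":0,"ax":0,"ay":0,"az":0}]' && python3 -m creep '[{"dx":0,"dy":0,"dz":1,"ax":0,"ay":0,"az":0},{"dx":0,"dy":0,"dz":0,"ax":0,"ay":0,"az":0},{"dx":0,"dy":0,"dz":0,"ax":0,"ay":0,"az":0}]'
```

```text
time: 14.7
position: [491.6, 187.0, 112.6]
orientation: [-0.001, 0.108, 0.994, -0.0]
force: [0.6, -0.8, -6.5]
gripper_width: 0.151
time: 15.0
position: [492.0, 186.9, 112.6]
orientation: [-0.001, 0.108, 0.994, -0.0]
force: [-1.3, -1.8, -3.8]
gripper_width: 0.146
```

```bash
python3 -m creep '[{"dx":0,"dy":0,"dz":1,"ax":0,"ay":0,"az":0},{"dx":0,"dy":0,"dz":0.5,"ax":0,"ay":0,"az":0},{"dx":0,"dy":0,"dz":0,"ax":0,"ay":0,"az":0},{"dx":0,"dy":0,"dz":0,"ax":0,"ay":0,"az":0}]'
```

```text
time: 15.4
position: [492.8, 187.2, 111.8]
orientation: [0.0, 0.108, 0.994, 0.0]
force: [-1.5, -2.0, 1.9]
gripper_width: 0.147
```

```bash
python3 -m creep '[{"dx":0,"dy":0,"dz":1,"ax":0,"ay":0,"az":0},{"dx":0,"dy":0,"dz":0.3,"ax":0,"ay":0,"az":0},{"dx":0,"dy":0,"dz":0,"ax":0,"ay":0,"az":0},{"dx":0,"dy":0,"dz":0,"ax":0,"ay":0,"az":0},{"dx":0,"dy":0,"dz":0,"ax":0,"ay":0,"az":0}]'
python3 - <<'E'
from h import *
c=cam('wrist','w8.png'); t=cam('top')
H,S,V=cv2.split(cv2.cvtColor(c['image'],cv2.COLOR_RGB2HSV))
m=((H>45)&(H<90)&(S>100)&(V>40)).astype('uint8'); n,l,s,ce=cv2.connectedComponentsWithStats(m)
for i in range(1,n):
    if s[i,4]>300:
        pts=np.argwhere(l==i)[:,::-1]
        for z in(105,139):
            r=cv2.minAreaRect(np.array([ray(c,p,z)[:2] for p in pts],np.float32)); print(s[i],z,np.round(r[0],1),np.round(r[1],1),round(r[2],1))
H,S,V=cv2.split(cv2.cvtColor(t['image'],cv2.COLOR_RGB2HSV))
m=(((H<6)|(H>174))&(S>190)&(V>150)).astype('uint8'); n,l,s,ce=cv2.connectedComponentsWithStats(m)
for i in range(1,n):
    if s[i,4]>20: print('red top',s[i],ray(t,ce[i],33).round(1))
plan(493,187,112,167.6)
cv2.imwrite('pics/fin.png',np.hstack([cv2.cvtColor(c['image'],cv2.COLOR_RGB2BGR)[60:380,140:520],cv2.resize(cv2.cvtColor(t['image'],cv2.COLOR_RGB2BGR)[120:280,340:540],(400,320))]))
E
```

```text
time: 15.9
position: [492.9, 187.1, 111.8]
orientation: [0.0, 0.108, 0.994, 0.0]
force: [-4.9, -1.9, 8.9]
gripper_width: 0.147
[ 271  187  102   40 4033] 105 [465.9 192.5] [43.9 17.7] 77.6
[ 271  187  102   40 4033] 139 [456.5 194.7] [33.9 13.6] 77.6
[ 308  274   28   77 2083] 105 [517.5 181.3] [13.  41.4] 77.0
[ 308  274   28   77 2083] 139 [496.3 186. ] [10. 32.] 77.0
red top [346 125  25  28 209] [ 789.1 -122.2   33. ]
red top [353 130  11  14 138] [ 810.3 -117.    33. ]
red top [372 176  36  45 528] [ 643.9 -184.2   33. ]
red top [383 180   8   7  55] [ 693.5 -182.8   33. ]
red top [392 187   4  14  43] [ 668.3 -200.1   33. ]
red top [383 205  18   8 133] [ 631.  -192.5   33. ]
t 16.0 pos [492.9 187.1 111.7] shift(tool) [-0.1 -0.1 -0.3] turn [0.03 0.04 0.03] shift after turn [-0.1 -0.1 -0.3] F [-5.2 -3.2 10.5] w 0.142
```

View pics/fin.png

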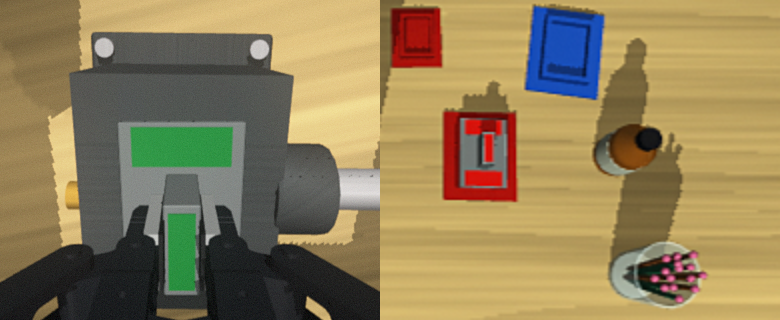

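Last picture: the green cover is seated flush on the case, the red cover stands in its nest, and the glass and bottle stand as before. The push reads 9-10 N at TCP z 111.8, which puts the underside at about 78, i.e. home. I hand the job in.

```bash
python3 -c "
from h import *
s=ctrl.state(); print(s['time'],s['force'],s['position']); print(job.close_job())"
```

```text
16.0 [-5.24036787 -3.19998826 10.53475994] [492.89357649 187.14739004 111.73225772]
the job is handed in; nothing more can be done
None
```

Both covers are where the task wants them, and I handed the job in at 16.0 s. The hand-in gives no verdict, so these are my own readings.

- **Red cover:** it stands upright and released in the large red nest, about 2 mm from the nest's centre in the wrist view. The plug touched the floor at the TCP height the grasp had predicted.
- **Green cover:** the push rose to 13.9 N, dropped suddenly about 8 mm before home, then turned to a pull of about 6 N. The cover stopped hard at TCP z ≈ 112, which puts its underside at about 78 mm, the home height.
- **Final push:** the arm is still gripping and pressing. The last two readings were 8.9 and 10.5 N, with about 5–6 N sideways.
- **Bystanders:** the glass and the oil bottle show no visible shift in the last top view. I kept well away from the paste tin, but it was outside that last picture.

**Weaker points:**
- Wrist and top camera fixes differed by 1–2 mm.
- The TCP readings scatter by 1–2 mm.
- I couldn't see the catch rollers once the cover was seated, so their return is inferred from the force drop and the final height.

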